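Lock the brush clamp and burnish the ferrule seam

ROBOT

A 6-joint arm with a two-finger parallel gripper is mounted at the origin on the work surface. World frame = base frame: x ahead of the robot, y to its left, z up, the work surface at z = 0. Lengths are in m, angles in rad, forces in N, time in s.
With the tool pointing down it reaches from about 0.3 to 0.775 m from the base axis. Payload 14.6 kg.
Tool frame: the origin (TCP) lies midway between the tips of the shut fingers; the grasp point (between the pads) lies ctrl.hold_point_z behind it (ctrl.hold_point_z is the distance from the TCP to the grasp point, in m); z points along the fingers, x is the direction in which the jaws open and shut, and the axes are right-handed (so a half turn about z gives the same grasp; the last joint's range is limited). The gripper opens to 94 mm and grips with 3 to 60 N. Pads are 16 mm wide; open, the fingers measure 119 mm over their backs; the gripper's body (75 mm by 177 mm) begins 78 mm behind the grasp point.
Start: joints at [1.083, 0.3, 1.521, -0, 1.321, -0.067], TCP at [0.225, 0.502, 0.205] pointing down, gripper open.
Joint ranges: [-3.03, 3.03], [-0.79, 2.21], [0.23, 2.52], [-1.04, 4.18], [0, 3.07], [-2.55, 2.55]. Speed limits (rad/s): [2.22, 2.22, 2.57, 3.14, 3.14, 3.14].

INTERFACE

Orientations are given as [roll, pitch, yaw] about the fixed x, y, z axes, in that order (R = Rz(yaw) Ry(pitch) Rx(roll)).
In Python, from station import ctrl gives the robot as it stands. The module is installed in compiled form; this text tells all that it offers.
- The arm moves only by the tool play_rows, never from a script. Its argument "series" is a list of rows, each a list of 7 numbers: the turn, a rotation vector about the tool's x, y, z in degrees, then the shift along the tool's x, y, z in cm, then the finger opening in cm, from 0 to 9.4. A call has 1 to 5 rows; each row shifts and turns the commanded pose from where the row before left it, along the tool's axes as they then stand; what a row does not reach is not made up. A row lasts 1/10 s, in which the tool goes at most 50 mm and 8.59 degrees, less where a joint would pass 70% of its speed; a pose out of reach is approached as far as the arm can. A call with a gripper value outside its range is refused whole. The fingers move at their own pace and stop on an object; "squeeze" is the grip in N (left out, the last holds). Time passes only in rows, so rows that do not move let the fingers close. It gives the time, the measured TCP pose, the force and the opening at its end, in the units of the state.
- ctrl.get_obs(): the state, without advancing time (a new reading comes with each control period).
- ctrl.camera(name): name is "side" or "top"; returns the picture (420x560x3 uint8, red, green, blue); there is no depth.
- ctrl.camera_params(name): a dict with "fx", "fy", "cx", "cy" (pixels), "pose" (4x4, takes a point from camera to world coordinates). Camera axes: x right, y down, z forward; pixel columns grow to the right and rows downward; lengths in m; the calibration is good to about 2 mm. A picture is of the moment at which its call begins. camera_params takes no time and is no camera call.
- ctrl.hand_in(): hands the job in, once; it reports no verdict.
The state is a dict: "time_s": time; "qpos": joint angles; "joint_vel": joint speeds; "tau": joint torques, N m; "ee_pos": TCP position; "eef_rot": TCP orientation; "force": force on the tool from outside, world axes, zero at the start; "moment": the same for the moment, N m; "grip_width": finger opening in m.
Only numpy, scipy, OpenCV 4.12 (cv2) and the standard library are available. Lean on these libraries where they do the work, as an engineer would, in place of code of your own. Each camera call takes 0.05 s, during which the arm holds its last target. There are 200 camera calls.

TASK

Turn the orange lock collar of the clamping fixture by its red knob until the white pointer lies in line with the green mark, so that the steel tongue holds the brush. Then take the yellow burnisher from its wooden stand and, holding it upright with its spring tip lightly pressed on the ferrule, guide it slowly and steadily (about 30 mm/s) in one pass along the whole copper seam, from the end nearer the robot to the far end. Put the burnisher back upright in its stand, seated on its flange, and leave the clamp locked, the brush in place and everything else on the table alone.

Things in the scene. Friction and masses are not known exactly. Their poses are not given: they have to be found in the camera images.
- fixture: Blue clamp plate 225 x 280 x 20 mm, fixed to the table. Origin on the table under the brush: the plate reaches from x -73 to +153 and y -150 to +130 mm in its frame. The brush lies along its y axis (handle to +y), the copper seam along its x axis (+x away from the robot). Aluminium guides 34 mm high hold the ferrule
- collar (a joint): Angle (rad) of the orange captive lock collar (90 mm across, vertical axis, stiff: stays where it is left). It grows counter-clockwise seen from above; 1.50 = white pointer and knob in line with the green mark (locked), starts somewhere between 0 and 0.5; end stops at 0 and 1.9
- collar_axis (a point): Centre of the collar on its turning axis, on top of the dark steel cap, 59 mm above the table. Nothing of the fixture but the red knob is higher than this
- knob (a point): Middle of the gripping length of the red upright knob (round post 18 mm across, standing from 48 to 104 mm above the table, this point at 88 mm), on the collar's arm 58 mm from the collar axis. It moves with the collar
- lock_mark (a point): Middle of the flat green mark (24 x 9 mm, radial) on the blue plate, 85 mm from the collar axis, 20 mm above the table: the collar is locked when its knob and white pointer are on the line from the collar axis to this mark
- brush: Flat paint brush, 100 mm wide, 220 mm long, lying loosely in the fixture; steel ferrule 100 x 50 x 24 mm, black handle, tan bristles. Origin under the brush, on the fixture's plate (20 mm above the table), axes parallel to the fixture's; the ferrule's top face is 44 mm above the table
- seam_start (a point): Point of the copper seam (a flush line 100 mm long and 4 mm wide along the brush's x axis in the middle of the ferrule's top) 10 mm in from its end nearer the robot; on the ferrule's top face
- seam_mid (a point): Middle of the copper seam, on the ferrule's top face; axes parallel to the brush's, x along the seam
- seam_end (a point): Point of the copper seam 10 mm in from its far end, on the ferrule's top face
- burnisher: Upright stylus, 151 mm long, 150 g. Origin: centre of the underside of its steel flange (39 mm across, 6 mm thick), z up along it. Above: yellow square grip 22 x 22 mm from 6 to 86 mm over the origin (faces along its x and y). Below: shaft 14 mm across to -45 mm, then a sprung plunger with a round brass tip 10 mm across ending at -65 mm, pushed in up to 10 mm (1 N to start, 4 N at the end)
- burnisher_tip (a point): The lowest point of the burnisher's brass tip; it moves up with the plunger
- stand: Wooden block 90 x 90 x 80 mm, fixed, with an upright round hole 25 mm across right through it; the burnisher hangs in it by its flange, which rests on the top. Origin on the table under the hole
- stand_mouth (a point): Centre of the hole's mouth on the stand's top, 80 mm above the table
- glue_tin: Closed green tin, 80 mm across, 85 mm high, a bystander. Origin under its centre
- spare_brush: A second brush like the one in the fixture, lying on the table, a bystander. Origin on the table
- oil_bottle: Amber bottle, 54 mm across, 130 mm high, a bystander. Origin under its centre
- hammer: Hammer 220 mm long lying on the table, a bystander
- rivet_cup: Small steel bowl, 76 mm across, 60 mm high, a bystander. Origin under its centre
Mind the look-alikes: they are no part of the job. Leave any pink look-alike of the brush alone.

How it is judged:
On the way, in this order (a step that is already met when the one before it is completed fails the run):
1. the collar is turned so that its knob stands at the green mark (joint 1.50 +-0.12 rad) (value of joint collar between 1.38 and 1.62 rad and velocity of joint collar below 0.1 rad/s), for 0.3 s.
2. with the collar locked, the burnisher's tip touches the ferrule at the start of the seam (within 8 mm along and 6 mm across the seam) (x of burnisher_tip in the frame of seam_mid between -0.048 and -0.032 m and y of burnisher_tip in the frame of seam_mid between -0.006 and 0.006 m and contact force between burnisher and brush above 0.2 N and value of joint collar between 1.38 and 1.62 rad), for 0.06 s.
3. with the collar locked, the burnisher's tip touches the ferrule at a quarter of the way along (within 6 mm along and 6 mm across the seam) (x of burnisher_tip in the frame of seam_mid between -0.026 and -0.014 m and y of burnisher_tip in the frame of seam_mid between -0.006 and 0.006 m and contact force between burnisher and brush above 0.2 N and value of joint collar between 1.38 and 1.62 rad), for 0.06 s.
4. with the collar locked, the burnisher's tip touches the ferrule at the middle of the seam (within 6 mm along and 6 mm across the seam) (x of burnisher_tip in the frame of seam_mid between -0.006 and 0.006 m and y of burnisher_tip in the frame of seam_mid between -0.006 and 0.006 m and contact force between burnisher and brush above 0.2 N and value of joint collar between 1.38 and 1.62 rad), for 0.06 s.
5. with the collar locked, the burnisher's tip touches the ferrule at three quarters of the way along (within 6 mm along and 6 mm across the seam) (x of burnisher_tip in the frame of seam_mid between 0.014 and 0.026 m and y of burnisher_tip in the frame of seam_mid between -0.006 and 0.006 m and contact force between burnisher and brush above 0.2 N and value of joint collar between 1.38 and 1.62 rad), for 0.06 s.
6. with the collar locked, the burnisher's tip touches the ferrule at the far end of the seam (within 8 mm along and 6 mm across the seam) (x of burnisher_tip in the frame of seam_mid between 0.032 and 0.048 m and y of burnisher_tip in the frame of seam_mid between -0.006 and 0.006 m and contact force between burnisher and brush above 0.2 N and value of joint collar between 1.38 and 1.62 rad), for 0.06 s.
At the end, for the whole second after the job is handed in: The collar stands at its green mark (1.50 +-0.12 rad), the burnisher is released and at rest in its stand, seated on its flange (within 8 mm) and upright (within 0.12 rad), and the brush lies at rest in its place in the fixture (within 6 mm and 0.08 rad) (value of joint collar between 1.38 and 1.62 rad and distance between burnisher and stand_mouth below 0.008 m and angle between burnisher's own z axis and vertical below 0.12 rad and linear speed of each of burnisher, brush below 0.02 m/s and horizontal distance between brush and fixture below 0.006 m and angle between the x axis of brush and the x axis of fixture, either way round below 0.08 rad); the robot touches nothing.
It fails at once if the burnisher is rushed along the seam (faster than 80 mm/s with its tip on the ferrule) (x of burnisher_tip in the frame of seam_mid between -0.032 and 0.032 m and y of burnisher_tip in the frame of seam_mid between -0.01 and 0.01 m and contact force between burnisher and brush above 0.2 N and linear speed of burnisher above 0.08 m/s).
It fails at once if the burnisher is pressed hard on the brush (over 20 N) (contact force between burnisher and brush above 20 N).
It fails at once if the brush is shifted more than 15 mm (distance of brush from where it was at the start of the episode above 0.015 m).
It fails at once if the glue tin, spare brush, oil bottle, hammer or rivet cup is disturbed (moved more than 25 mm) (distance of any of glue_tin, spare_brush, oil_bottle, hammer, rivet_cup from where it was at the start of the episode above 0.025 m).
It also fails if it takes over 70 s, if anything falls off the work surface, if the arm or the gripper's body presses on something with over 40 N, if the wrist force passes 120 N, or if a joint passes its speed limit or range.

## Working session

There is one attempt and no reset: what is moved stays moved. The work goes in short steps, Python scripts to look and compute and a tool call to move; the robot and the scene stay as the last step left them, time stands still between calls to the robot, and variables do not carry over. Pictures are saved under pics/ and viewed, about 8 in all and at most 12, crops included, and the job is handed in when it is done.

Besides the shell and the picture viewer there is one more tool, called after "Call:" as name([rows], argument=value, ...), one row to a line, values as JSON. play_rows: Moves the arm, as the interface text tells. Its arguments: {"type":"object","properties":{"series":{"type":"array"},"squeeze":{"type":"number"}},"required":["series"]}

```bash
mkdir -p pics
python3 - <<'E'
from station import ctrl
import cv2,numpy as np
np.set_printoptions(precision=4,suppress=True)
print(ctrl.get_obs(), ctrl.hold_point_z)
for n in("side","top"):
    p=ctrl.camera_params(n);print(n,p)
    im=ctrl.camera(n)
    cv2.imwrite(f"pics/{n}0.png",cv2.resize(im[:,:,::-1],(784,588),interpolation=cv2.INTER_CUBIC))
    np.save(f"{n}0.npy",im)
E
```

```text
{'time_s': 0.0, 'qpos': array([ 1.0834,  0.3005,  1.5216, -0.    ,  1.3207, -0.0666]), 'joint_vel': array([ 0.0007, -0.0001,  0.0013, -0.    , -0.0005, -0.0009]), 'tau': array([  0.0003, -53.182 , -35.2731,   0.0708,   0.0245,  -0.    ]), 'ee_pos': array([0.2246, 0.5018, 0.2049]), 'eef_rot': array([-3.1415,  0.0011,  1.15  ]), 'force': array([0.4252, 0.336 , 0.1765]), 'moment': array([ 0.017 , -0.0077, -0.01  ]), 'grip_width': 0.09424740743582109} 0.0188
side {'fx': 438.11182309389534, 'fy': 438.11182309389534, 'cx': 280.3377815519816, 'cy': 211.96204437526185, 'pose': array([[ 0.7982, -0.4328,  0.419 ,  0.0095],
       [-0.6023, -0.5853,  0.5428, -0.6593],
       [ 0.0103, -0.6856, -0.7279,  0.8797],
       [ 0.    ,  0.    ,  0.    ,  1.    ]])}
top {'fx': 454.77889944023315, 'fy': 454.77889944023315, 'cx': 278.07556271659513, 'cy': 206.02119984762447, 'pose': array([[-0.0165, -0.9903,  0.1376,  0.2885],
       [-0.9998,  0.0156, -0.0079, -0.0278],
       [ 0.0057, -0.1377, -0.9905,  1.3534],
       [ 0.    ,  0.    ,  0.    ,  1.    ]])}
```

View pics/top0.png

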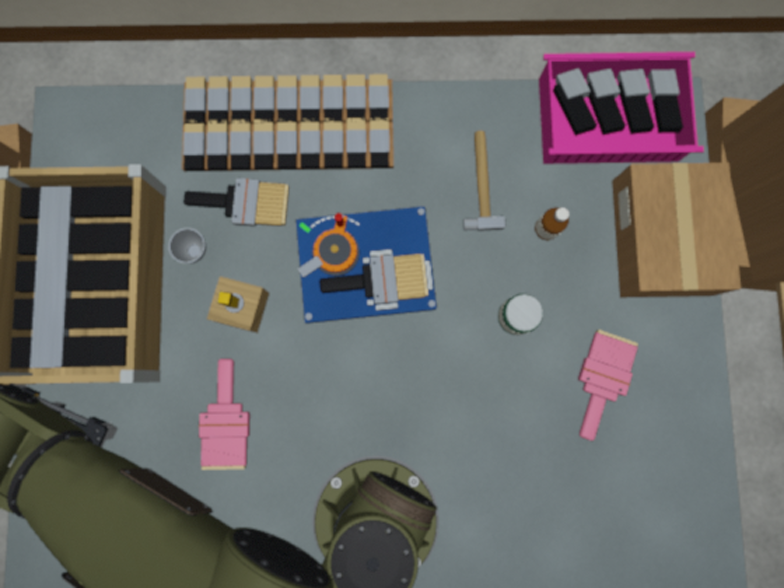

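View pics/side0.png

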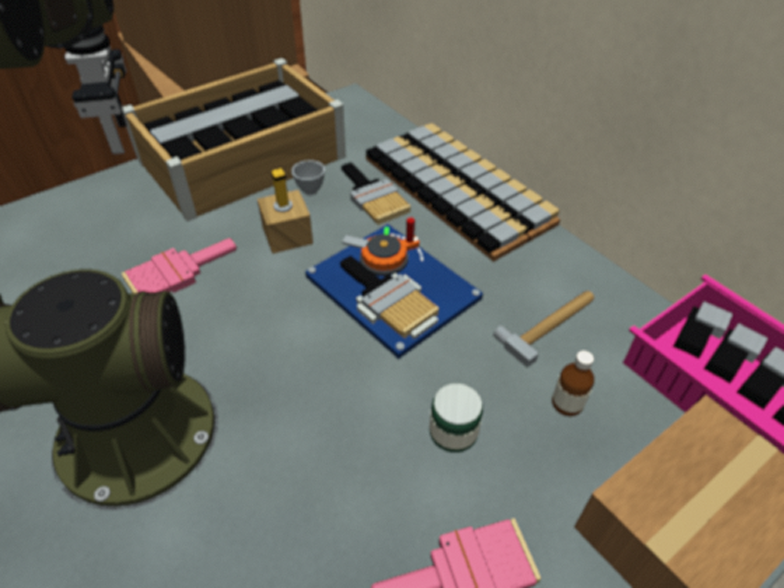

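The top view shows the fixture at about (300-435, 208-320) at 1.4x scale, the stand at (237,303) and the knob at (340,220). In the side view the knob is at (410,230) and the stand at (285,220). I'll enlarge both.

Run:
```python
import cv2,numpy as np
for n,(x,y,w,h,s) in dict(top=(145,140,175,100,4.5),side=(180,115,170,140,4.25)).items():
    im=np.load(n+"0.npy")[y:y+h,x:x+w,::-1]
    im=cv2.resize(im,None,fx=s,fy=s,interpolation=cv2.INTER_CUBIC)
    for k in range(0,w,20): cv2.putText(im,str(x+k),(int(k*s),10),0,.35,(255,255,255),1);cv2.line(im,(int(k*s),12),(int(k*s),18),(255,255,255),1)
    for k in range(0,h,20): cv2.putText(im,str(y+k),(0,int(k*s)+4),0,.35,(255,255,255),1);cv2.line(im,(24,int(k*s)),(30,int(k*s)),(255,255,255),1)
    cv2.imwrite(f"pics/{n}0c.png",im)
```

```text
(no output)
```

View pics/top0c.png

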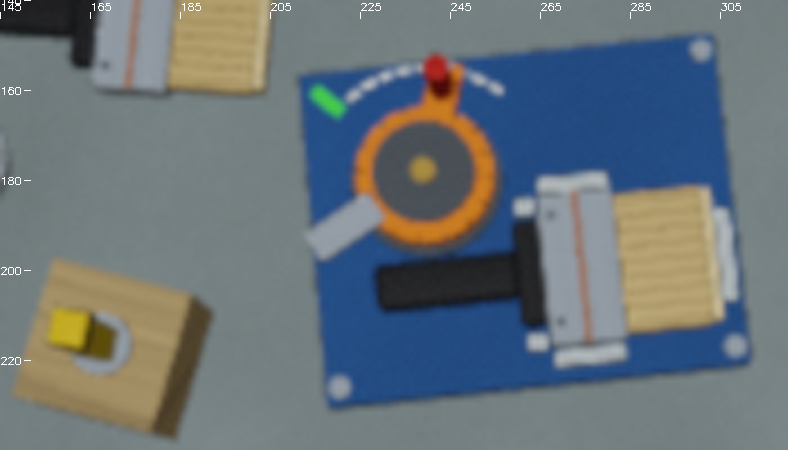

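View pics/side0c.png

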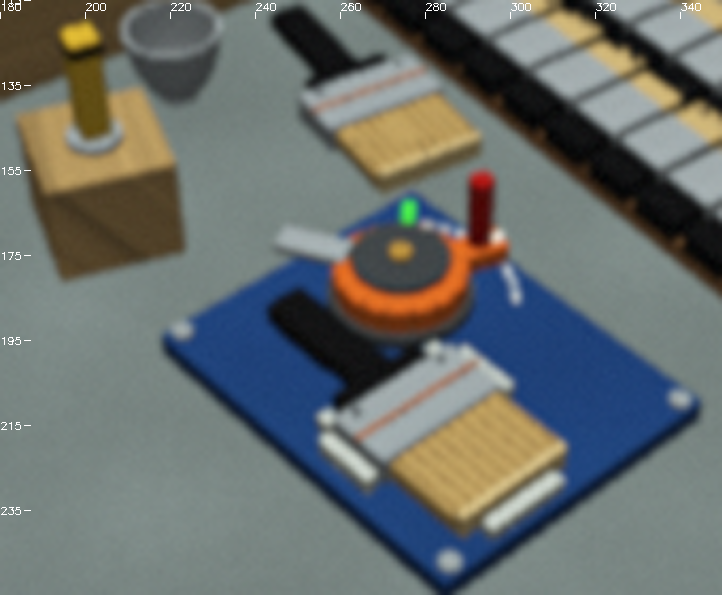

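Top crop: knob top (435,67), gold cap (423,169), green mark (327,102), seam (588,342)→(574,190), grip top (69,329), flange (100,343). Side crop: knob (482,181), cap (400,250), mark (409,212), seam (360,438)→(474,365), grip top (81,37), flange (94,133). Next I triangulate these points.

```bash
cat > h.py <<'E'
from station import ctrl
import numpy as np, cv2
np.set_printoptions(precision=4,suppress=True)
P={n:ctrl.camera_params(n) for n in("top","side")}
def ray(n,uv):
    p=P[n];d=p['pose'][:3,:3]@[(uv[0]-p['cx'])/p['fx'],(uv[1]-p['cy'])/p['fy'],1]
    return p['pose'][:3,3],d
def atz(n,uv,z):
    o,d=ray(n,uv);return o+d*(z-o[2])/d[2]
def tri(a,b):
    A=np.zeros((3,3));B=np.zeros(3)
    for n,uv in(("top",a),("side",b)):
        o,d=ray(n,uv);d=d/np.linalg.norm(d);M=np.eye(3)-np.outer(d,d);A+=M;B+=M@o
    return np.linalg.solve(A,B)
def proj(n,X):
    p=P[n];c=np.linalg.inv(p['pose'])@np.r_[X,1];return np.array([c[0]/c[2]*p['fx']+p['cx'],c[1]/c[2]*p['fy']+p['cy']])
E
python3 - <<'E'
from h import *
T=lambda c:(145+(c[0]+.5)/4.5-.5,140+(c[1]+.5)/4.5-.5)
S=lambda c:(180+(c[0]+.5)/4.25-.5,115+(c[1]+.5)/4.25-.5)
pts=dict(knobtop=((435,67),(482,181),.104),cap=((423,169),(400,250),.06),mark=((327,102),(409,212),.02),
 s_near=((588,342),(360,438),.044),s_far=((574,190),(474,365),.044),grip=((69,329),(81,37),.166),flange=((100,343),(94,133),.086),
 c1=((300,76),(414,193),.02),c2=((714,36),(697,405),.02),c3=((749,364),(447,592),.02),c4=((330,408),(163,338),.02),
 st1=((55,260),(17,120),.08))
R={}
for k,(a,b,z) in pts.items():
    t,s=atz("top",T(a),z),atz("side",S(b),z);R[k]=(t+s)/2
    print(k,"tri",tri(T(a),S(b)),"top",t[:2],"side",s[:2])
ang=lambda v:np.degrees(np.arctan2(v[1],v[0]))
f=R['s_far']-R['s_near'];print("seam len",np.linalg.norm(f),"yaw",ang(f),"mid",(R['s_far']+R['s_near'])/2)
print("edges",ang(R['c1']-R['c4']),ang(R['c2']-R['c3']),ang(R['c1']-R['c2'])-90,ang(R['c4']-R['c3'])-90)
a=R['knobtop']-R['cap'];b=R['mark']-R['cap'];print(np.linalg.norm(a[:2]),np.linalg.norm(b[:2]),ang(a),ang(b))
# stand-frame yaw: from stand edges in top
e=lambda p,q:ang(atz("top",T(q),.08)-atz("top",T(p),.08))
print("stand",e((15,392),(53,260)),e((53,260),(190,295)))
E
```

```text
knobtop tri [0.6097 0.0638 0.1041] top [0.6102 0.0635] side [0.6091 0.064 ]
cap tri [0.552  0.0747 0.0671] top [0.5543 0.0748] side [0.5558 0.0814]
mark tri [0.6076 0.141  0.0255] top [0.609  0.1417] side [0.6114 0.1461]
s_near tri [ 0.4426 -0.0299  0.0474] top [ 0.4425 -0.0297] side [ 0.445  -0.0276]
s_far tri [ 0.5403 -0.0212  0.0453] top [ 0.5422 -0.0221] side [ 0.5394 -0.0195]
grip tri [0.4405 0.2729 0.1674] top [0.4406 0.2733] side [0.4415 0.2747]
flange tri [0.4408 0.2738 0.0888] top [0.4417 0.2742] side [0.4416 0.2773]
c1 tri [0.6265 0.1598 0.0208] top [0.627  0.1597] side [0.6267 0.1607]
c2 tri [ 0.648  -0.116   0.0217] top [ 0.6503 -0.1173] side [ 0.647  -0.1141]
c3 tri [ 0.4297 -0.1354  0.015 ] top [ 0.4291 -0.1349] side [ 0.4274 -0.1385]
c4 tri [0.4046 0.1391 0.0213] top [0.4046 0.1393] side [0.4053 0.1403]
st1 tri [0.4533 0.3187 0.079 ] top [0.4955 0.3048] side [0.4094 0.3283]
seam len 0.09737650582645399 yaw 4.604727398621466 mid [ 0.4923 -0.0247  0.044 ]
edges 5.248340291692163 5.433457891066634 4.522530543764773 4.813560453903023
0.0564741960020745 0.0858654839928545 -14.696455010146476 50.02404832548145
stand -14.825974958897005 -105.28733349653231
```

Heights agree with the text, and the fixture yaw is about 5°. The knob is at about (0.610,0.064), with its bearing about -12…-15° from the axis. The mark bearing is about 50°, so the collar needs about 63° of turn. I start by raising the tool and yawing the jaws tangentially.

Call:
play_rows([
  [0, 0, -8.55, 0, 0, -0.6, 5],
  [0, 0, -8.55, 0, 0, -0.6, 5],
  [0, 0, -8.55, 0, 0, -0.6, 5],
  [0, 0, -8.55, 0, 0, -0.6, 5],
  [0, 0, -8.55, 0, 0, -0.6, 5],
])

```text
time_s: 0.6
ee_pos: [0.2246, 0.5019, 0.2354]
eef_rot: [-3.141, 0.0, 1.902]
force: [-0.1, -0.6, 0.1]
grip_width: 0.0572
```

Call:
play_rows([
  [0, 0, 0, -4.5, 1.85, 0, 5],
  [0, 0, 0, -4.5, 1.85, 0, 5],
  [0, 0, 0, -4.5, 1.85, 0, 5],
  [0, 0, 0, -4.5, 1.85, 0, 5],
  [0, 0, 0, -4.5, 1.85, 0, 5],
])

```text
time_s: 1.1
ee_pos: [0.385, 0.3167, 0.2354]
eef_rot: [-3.141, 0.0, 1.896]
force: [0.7, 1.0, -0.4]
grip_width: 0.0501
```

Call:
play_rows([
  [0, 0, 0, -4.5, 1.85, 0, 5],
  [0, 0, 0, -4.5, 1.85, 0, 5],
  [0, 0, 0, -4.5, 1.85, 0, 5],
  [0, 0, 0, -4.5, 1.85, 0, 5],
  [0, 0, 0, -4.5, 1.85, 0, 5],
])

```text
time_s: 1.6
ee_pos: [0.5447, 0.1329, 0.2353]
eef_rot: [-3.141, -0.0, 1.896]
force: [-0.5, 1.4, 0.6]
grip_width: 0.0499
```

Call:
play_rows([
  [0, 0, 0, -4.5, 1.85, 0, 5],
  [0, 0, 0, 0, 0, 0, 5],
  [0, 0, 0, 0, 0, 0, 5],
])

```text
time_s: 1.9
ee_pos: [0.5757, 0.0974, 0.2347]
eef_rot: [-3.14, -0.0, 1.895]
force: [-0.5, 0.3, -0.0]
grip_width: 0.0502
```

Call:
play_rows([
  [0, 0, 0, -4.25, 2.15, 0, 5],
  [0, 0, 0, 0, 0, 4, 5],
  [0, 0, 0, 0, 0, 4, 5],
  [0, 0, 0, 0, 0, 2, 5],
  [0, 0, 0, 0, 0, 0, 5],
])

```text
time_s: 2.4
ee_pos: [0.6077, 0.0659, 0.1327]
eef_rot: [-3.137, -0.002, 1.898]
force: [-0.1, -0.4, 1.1]
grip_width: 0.0499
```

Call:
play_rows([
  [0, 0, 0, 0, 0, 2, 5],
  [0, 0, 0, 0, 0, 2, 5],
  [0, 0, 0, 0, 0, 1.5, 5],
  [0, 0, 0, 0, 0, 1, 5],
  [0, 0, 0, 0, 0, 0, 5],
])

```text
time_s: 2.9
ee_pos: [0.6093, 0.0649, 0.07]
eef_rot: [-3.141, -0.0, 1.897]
force: [0.0, -0.7, 0.3]
grip_width: 0.0501
```

Call:
play_rows([
  [0, 0, 0, 0, 0, 0, 1],
  [0, 0, 0, 0, 0, 0, 1],
  [0, 0, 0, 0, 0, 0, 1],
  [0, 0, 0, 0, 0, 0, 1],
  [0, 0, 0, 0, 0, 0, 1],
], squeeze=30)

```text
time_s: 3.4
ee_pos: [0.6101, 0.0645, 0.0708]
eef_rot: [3.141, 0.001, 1.896]
force: [1.3, -0.9, 2.4]
grip_width: 0.0176
```

Gripped: the opening is 17.6 mm and the radius from the axis is 58 mm. I compute the arc in tool axes.

Run:
```python
from h import *
yaw=ctrl.get_obs()['eef_rot'][2];c=np.array([.553,.0755]);p=np.array([.6101,.0645])
a0=np.arctan2(*(p-c)[::-1]);r=np.linalg.norm(p-c);a1=np.radians(50)
A=np.array([c+r*np.array([np.cos(a),np.sin(a)]) for a in np.linspace(a0,a1,11)])
M=np.array([[np.cos(yaw),np.sin(yaw)],[np.sin(yaw),-np.cos(yaw)]])
print(np.diff(A,axis=0)@M.T*100);print(A[5],A[-1],r)
```

```text
[[ 0.5529  0.2757]
 [ 0.5791  0.2154]
 [ 0.5986  0.1528]
 [ 0.6115  0.0884]
 [ 0.6174  0.023 ]
 [ 0.6164 -0.0426]
 [ 0.6084 -0.1078]
 [ 0.5935 -0.1717]
 [ 0.5719 -0.2337]
 [ 0.5439 -0.2931]]
[0.6078 0.095 ] [0.5904 0.12  ] 0.05814989251924712
```

Call:
play_rows([
  [0, 0, 0, 0.55, 0.28, 0, 1],
  [0, 0, 0, 0.58, 0.22, 0, 1],
  [0, 0, 0, 0.6, 0.15, 0, 1],
  [0, 0, 0, 0.61, 0.09, 0, 1],
  [0, 0, 0, 0.62, 0.02, 0, 1],
])

```text
time_s: 3.9
ee_pos: [0.6086, 0.0945, 0.071]
eef_rot: [3.139, 0.002, 1.896]
force: [5.2, -5.3, 1.2]
grip_width: 0.0173
```

Call:
play_rows([
  [0, 0, 0, 0.62, -0.04, 0, 1],
  [0, 0, 0, 0.61, -0.11, 0, 1],
  [0, 0, 0, 0.59, -0.17, 0, 1],
  [0, 0, 0, 0.57, -0.23, 0, 1],
  [0, 0, 0, 0.54, -0.29, 0, 1],
])

```text
time_s: 4.4
ee_pos: [0.5909, 0.1196, 0.0711]
eef_rot: [3.14, 0.002, 1.896]
force: [4.8, -7.6, 3.1]
grip_width: 0.017
```

Call:
play_rows([
  [0, 0, 0, 0, 0, 0, 1],
  [0, 0, 0, 0, 0, 0, 1],
  [0, 0, 0, 0, 0, 0, 1],
])

```text
time_s: 4.7
ee_pos: [0.5905, 0.1201, 0.0711]
eef_rot: [3.141, 0.0, 1.896]
force: [-0.0, -2.0, 6.6]
grip_width: 0.0175
```

Call:
play_rows([
  [0, 0, 0, 0, 0, 0, 5],
  [0, 0, 0, 0, 0, 0, 5],
  [0, 0, 0, 0, 0, -3, 5],
  [0, 0, 0, 0, 0, -4, 5],
  [0, 0, 0, 0, 0, -4.5, 5],
])

```text
time_s: 5.2
ee_pos: [0.5893, 0.1202, 0.1857]
eef_rot: [-3.139, -0.001, 1.896]
force: [-0.1, -0.0, -0.5]
grip_width: 0.0496
```

Call:
play_rows([
  [0, 0, 0, 0, 0, -4.5, 5],
  [0, 0, 0, 3.86, -1.87, 0, 5],
  [0, 0, 0, 3.86, -1.87, 0, 5],
  [0, 0, 0, 3.86, -1.87, 0, 5],
  [0, 0, 0, 0, 0, 0, 5],
])

```text
time_s: 5.7
ee_pos: [0.4972, 0.2148, 0.2307]
eef_rot: [-3.141, -0.001, 1.9]
force: [0.1, 0.3, 0.2]
grip_width: 0.0501
```

Run:
```python
from h import *
print(ctrl.get_obs()['ee_pos'])
o=[]
for n,(x,y,w,h) in dict(top=(145,140,110,100),side=(180,95,110,100)).items():
    im=ctrl.camera(n);np.save(n+"1.npy",im);s=3.6
    im=cv2.resize(im[y:y+h,x:x+w,::-1],None,fx=s,fy=s,interpolation=cv2.INTER_CUBIC);o.append(im)
cv2.imwrite("pics/two1.png",np.hstack(o));print(np.hstack(o).shape)
```

```text
[0.4972 0.2148 0.2307]
(360, 792, 3)
```

View pics/two1.png

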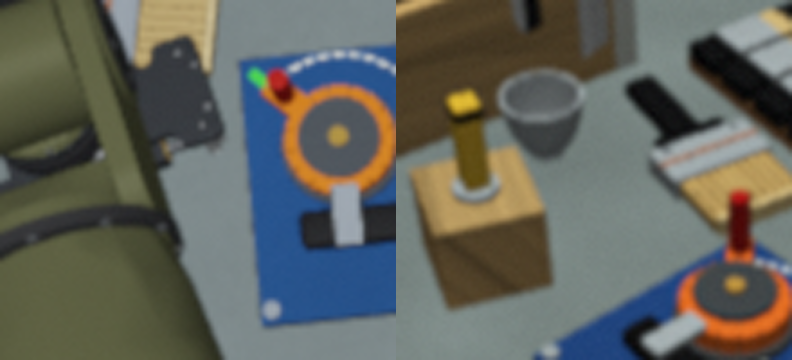

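The knob and arm now lie along the line to the green mark (left half: cap (338,136), knob top (282,80), mark (258,77)), and the tongue lies over the handle. A quick numeric check follows.

Run:
```python
from h import *
T=lambda x,y:(145+(x+.5)/3.6-.5,140+(y+.5)/3.6-.5)
S=lambda x,y:(180+(x-396+.5)/3.6-.5,95+(y+.5)/3.6-.5)
k=atz("top",T(282,77),.104);m=atz("top",T(258,78),.02);c=atz("top",T(338,136),.062)
ang=lambda v:np.degrees(np.arctan2(v[1],v[0]))
print(k,tri(T(282,77),S(739,197)),m,c,ang(k-c),ang(m-c))
# grip yaw from the first top picture: yellow blob corners
im=np.load("top0.npy")[200:225,150:172];hsv=cv2.cvtColor(cv2.resize(im,None,fx=8,fy=8,interpolation=cv2.INTER_CUBIC),cv2.COLOR_RGB2HSV)
mk=cv2.inRange(hsv,(22,160,140),(35,255,255));n,l,st,ce=cv2.connectedComponentsWithStats(mk);i=1+st[1:,4].argmax()
r=cv2.minAreaRect(np.argwhere(l==i)[:,::-1].astype(np.float32));b=cv2.boxPoints(r)/8+[150,200]-.44
w=[atz("top",q,.166) for q in b];print(r,[ang(w[j+1]-w[j]) for j in range(3)],np.mean(w,0))
```

```text
[0.5922 0.115  0.104 ] [0.5886 0.1158 0.1085] [0.612  0.1446 0.02  ] [0.5532 0.0749 0.062 ] 45.84085053570801 49.83434494434815
((80.55769348144531, 103.71153259277344), (63.73774719238281, 67.46395111083984), 11.309932708740234) [np.float64(-10.099207687109747), np.float64(-102.24897935770736), np.float64(169.76275235181032)] [0.4411 0.2742 0.166 ]
```

Run:
```python
from h import *
def red(n,i):
    im=np.load(f"{n}{i}.npy");h=cv2.cvtColor(im,cv2.COLOR_RGB2HSV)
    m=(cv2.inRange(h,(0,190,60),(3,255,255))|cv2.inRange(h,(174,160,60),(180,255,255)))
    m[:, :225 if n=="top" else 0]=m[:, :0] if n!="top" else 0
    m[:140]=0;m[185:]=0
    if n=="top": m[:,:215]=0;m[:,250:]=0
    else: m[:,:260]=0;m[:,310:]=0
    ys,xs=np.nonzero(m);return len(xs),xs.mean(),xs.min(),xs.max(),ys.mean(),ys.min(),ys.max()
c=np.array([.553,.0755])
for n in("top","side"):
    for i in(0,1):
        try: print(n,i,np.array(red(n,i)))
        except Exception as e: print(n,i,e)
    for a in(-14,-11,44,47,50,53):
        k=c+.058*np.array([np.cos(np.radians(a)),np.sin(np.radians(a))]);print(a,proj(n,[*k,.104]),proj(n,[*k,.076]))
```

```text
top 0 [ 24.     241.6667 240.     243.     156.3333 153.     160.    ]
top 1 [  1. 225. 225. 225. 164. 164. 164.]
-14 [241.9908 154.8107] [242.7004 157.2359]
-11 [240.9365 154.5987] [241.6685 157.0283]
44 [222.688  160.1418] [223.8088 162.4583]
47 [221.93   160.9054] [223.0671 163.2063]
50 [221.2129 161.7065] [222.3656 163.991 ]
53 [220.5389 162.5429] [221.7061 164.8102]
side 0 [ 57.     292.4035 291.     294.     163.5088 156.     171.    ]
side 1 [ 50.   274.96 273.   277.   156.08 149.   163.  ]
-14 [293.6445 157.6697] [293.3208 165.4227]
-11 [293.1668 157.0225] [292.8515 164.7744]
44 [277.607 149.625] [277.5506 157.3641]
47 [276.5359 149.5278] [276.4969 157.267 ]
50 [275.4589 149.466 ] [275.4375 157.2054]
53 [274.3787 149.4399] [274.3749 157.1794]
```

The side view puts the knob at 49.5° and the mark at 50.3°, so the collar is locked. Now on to the burnisher: jaws to yaw 80°, over it, and down.

Call:
play_rows([
  [0, 0, 7.15, 0, 0, 0, 5],
  [0, 0, 7.15, 0, 0, 0, 5],
  [0, 0, 7.15, 0, 0, 0, 5],
  [0, 0, 7.15, 0, 0, 0, 5],
  [0, 0, 0, 0, 0, 0, 5],
])

```text
time_s: 6.3
ee_pos: [0.5007, 0.211, 0.2301]
eef_rot: [-3.141, 0.0, 1.394]
force: [-0.4, 0.8, -0.2]
grip_width: 0.0497
```

Call:
play_rows([
  [0, 0, 0, 2.4, -3.3, 0, 5],
  [0, 0, 0, 2.4, -3.3, 0, 5],
  [0, 0, 0, 0, 0, 0, 5],
  [0, 0, 0, 0, 0, 3, 5],
  [0, 0, 0, 0, 0, 0, 5],
])

```text
time_s: 6.8
ee_pos: [0.4427, 0.2695, 0.1976]
eef_rot: [-3.138, 0.003, 1.399]
force: [0.1, -0.2, -0.6]
grip_width: 0.0502
```

Call:
play_rows([
  [0, 0, 0, 0.4, -0.25, 1.5, 5],
  [0, 0, 0, 0, 0, 2.5, 5],
  [0, 0, 0, 0, 0, 2.5, 5],
  [0, 0, 0, 0, 0, 2.5, 5],
  [0, 0, 0, 0, 0, 0, 5],
])

```text
time_s: 7.3
ee_pos: [0.441, 0.2738, 0.1085]
eef_rot: [-3.138, 0.003, 1.398]
force: [0.4, 0.0, 0.4]
grip_width: 0.05
```

Call:
play_rows([
  [0, 0, 0, 0, 0, 0, 1.5],
  [0, 0, 0, 0, 0, 0, 1.5],
  [0, 0, 0, 0, 0, 0, 1.5],
  [0, 0, 0, 0, 0, 0, 1.5],
  [0, 0, 0, 0, 0, 0, 1.5],
], squeeze=30)

```text
time_s: 7.8
ee_pos: [0.4418, 0.2752, 0.1113]
eef_rot: [3.14, -0.001, 1.397]
force: [-0.4, -0.8, 5.7]
grip_width: 0.0217
```

Call:
play_rows([
  [0, 0, 0, 0, 0, -1.5, 1.5],
  [0, 0, 0, 0, 0, -2.5, 1.5],
  [0, 0, 0, 0, 0, -2.5, 1.5],
  [0, 0, 0, 0, 0, -2, 1.5],
  [0, 0, 0, 0, 0, 0, 1.5],
])

```text
time_s: 8.3
ee_pos: [0.4422, 0.2755, 0.1978]
eef_rot: [3.138, -0.003, 1.397]
force: [-0.5, 0.6, -2.1]
grip_width: 0.0217
```

Call:
play_rows([
  [0, 0, -7.5, 0, 0, 0, 1.5],
  [0, 0, -7.5, 0, 0, 0, 1.5],
  [0, 0, 0, -3, -0.2, 0, 1.5],
  [0, 0, 0, -4, -0.2, 0, 1.5],
  [0, 0, 0, -4, -0.2, 0, 1.5],
])

```text
time_s: 8.8
ee_pos: [0.4444, 0.1637, 0.1939]
eef_rot: [-3.14, 0.0, 1.66]
force: [0.9, -0.2, -1.9]
grip_width: 0.0219
```

Call:
play_rows([
  [0, 0, 0, -4, -0.2, 0, 1.5],
  [0, 0, 0, -4, -0.2, 0, 1.5],
  [0, 0, 0, -4, -0.2, 0, 1.5],
  [0, 0, 0, -4, -0.2, 0, 1.5],
  [0, 0, 0, -3.3, -0.15, 0, 1.5],
])

```text
time_s: 9.3
ee_pos: [0.4519, -0.03, 0.1942]
eef_rot: [-3.14, -0.0, 1.658]
force: [-0.1, 0.3, -1.0]
grip_width: 0.0221
```

Call:
play_rows([
  [0, 0, 0, 0, 0, 0, 1.5],
  [0, 0, 0, 0, 0, 0, 1.5],
])

```text
time_s: 9.5
ee_pos: [0.4522, -0.0283, 0.1944]
eef_rot: [-3.14, -0.001, 1.657]
force: [-0.6, 0.0, -1.5]
grip_width: 0.0221
```

Call:
play_rows([
  [0, 0, 0, 0, 0, 2, 1.5],
  [0, 0, 0, 0, 0, 1.5, 1.5],
  [0, 0, 0, 0, 0, 0, 1.5],
  [0, 0, 0, 0, 0, 0, 1.5],
])

```text
time_s: 9.9
ee_pos: [0.4526, -0.0273, 0.1605]
eef_rot: [-3.141, -0.0, 1.66]
force: [0.1, -1.2, -1.1]
grip_width: 0.022
```

Run:
```python
from h import *
print(ctrl.get_obs()['ee_pos'],ctrl.get_obs()['eef_rot'])
im=ctrl.camera("side");np.save("side2.npy",im);top=ctrl.camera("top");np.save("top2.npy",top)
x,y,w,h,s=230,130,90,105,5.6
a=cv2.resize(im[y:y+h,x:x+w,::-1],None,fx=s,fy=s,interpolation=cv2.INTER_CUBIC)
b=cv2.resize(top[140:245,220:310,::-1],None,fx=2.8,fy=2.8,interpolation=cv2.INTER_CUBIC)
o=np.zeros((588,504+252,3),np.uint8);o[:a.shape[0],:504]=a;o[:b.shape[0],504:504+b.shape[1]]=b
cv2.imwrite("pics/two2.png",o)
```

```text
[ 0.4526 -0.0273  0.1605] [-3.1411 -0.0002  1.6599]
```

View pics/two2.png

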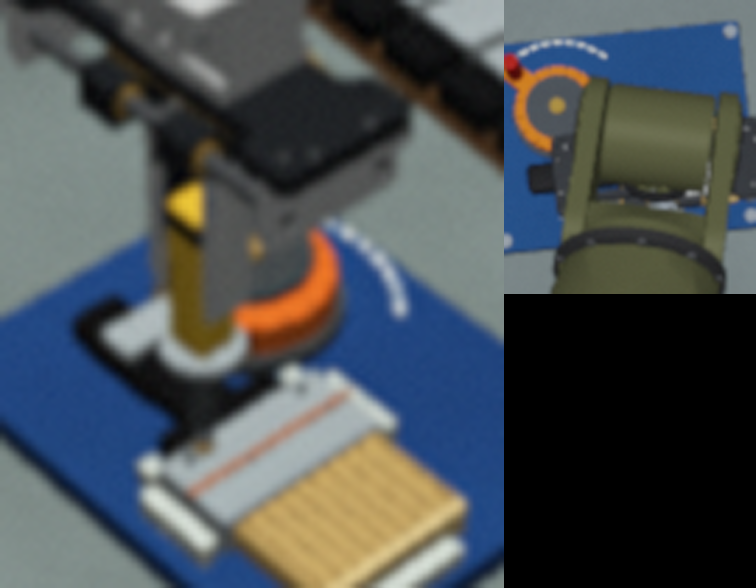

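The brass tip sits at crop (204,450), flange at (205,345), and the seam runs (190,497)→(350,393). I compare with the projections.

Run:
```python
from h import *
C=lambda X:(proj("side",X)+.5-[230,130])*5.6-.5
e=[.4526,-.0273]
for z in(.06,.064,.068):print("tip",z,C([*e,z]),"flange top",C([*e,z+.071]))
m=np.array([.4923,-.0247]);d=np.array([np.cos(np.radians(5)),np.sin(np.radians(5))])
for s in(-.05,-.04,0,.05):print("seam",s,C([*(m+d*s),.044]))
S=lambda x,y:(230+(x+.5)/5.6-.5,130+(y+.5)/5.6-.5)
print("tip rel",atz("side",S(204,452),.0655),"seam ends",atz("side",S(190,497),.044),atz("side",S(350,393),.044))
```

```text
tip 0.06 [207.0552 462.0202] flange top [205.0116 350.8192]
tip 0.064 [206.9451 456.0275] flange top [204.8906 344.2349]
tip 0.068 [206.8344 450.0037] flange top [204.769  337.6148]
seam -0.05 [191.9411 497.5106]
seam -0.04 [208.3511 486.9535]
seam 0 [272.6705 445.5743]
seam 0.05 [350.216  395.6862]
tip rel [ 0.4522 -0.0256  0.0655] seam ends [ 0.442  -0.0283  0.044 ] [ 0.5431 -0.0188  0.044 ]
```

Call:
play_rows([
  [0, 0, 0, -0.1, 0, 1, 1.5],
  [0, 0, 0, 0, 0, 0.8, 1.5],
  [0, 0, 0, 0, 0, 0.4, 1.5],
  [0, 0, 0, 0, 0, 0.3, 1.5],
  [0, 0, 0, 0, 0, 0, 1.5],
])

```text
time_s: 10.5
ee_pos: [0.4525, -0.0292, 0.1352]
eef_rot: [-3.141, -0.0, 1.659]
force: [-1.6, 0.5, 2.0]
grip_width: 0.0219
```

Call:
play_rows([
  [0, 0, 0, 0, 0, 0.1, 1.5],
  [0, 0, 0, 0, 0, 0, 1.5],
  [0, 0, 0, 0, 0, 0, 1.5],
])

```text
time_s: 10.8
ee_pos: [0.4527, -0.0292, 0.1346]
eef_rot: [-3.142, -0.0, 1.659]
force: [-1.6, -0.0, 0.9]
grip_width: 0.022
```

Run:
```python
from h import *
o=ctrl.get_obs();print(o['ee_pos'],o['eef_rot'],o['force'])
im=ctrl.camera("side");np.save("side3.npy",im);o=ctrl.get_obs();print(o['ee_pos'],o['force'])
x,y,w,h,s=230,130,90,105,5.6
cv2.imwrite("pics/s3.png",cv2.resize(im[y:y+h,x:x+w,::-1],None,fx=s,fy=s,interpolation=cv2.INTER_CUBIC))
```

```text
[ 0.4527 -0.0292  0.1346] [-3.1416 -0.      1.6588] [-1.5822 -0.0375  0.9043]
[ 0.4527 -0.0292  0.1346] [-2.7308  0.0844  0.7253]
```

View pics/s3.png

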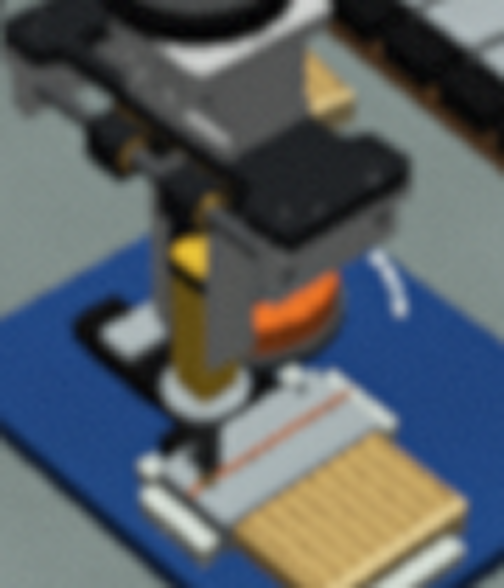

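Contact force is about +2 N relative to free air, and the tip is near (206,478). I zoom in to verify the offset across the seam.

Run:
```python
from h import *
im=np.load("side3.npy");x,y,w,h,s=252,195,50,40,14
a=cv2.resize(im[y:y+h,x:x+w,::-1],None,fx=s,fy=s,interpolation=cv2.INTER_CUBIC)
C=lambda X:tuple(np.round((proj("side",X)+.5-[x,y])*s-.5).astype(int))
c=C([.4527,-.0292,.044]);cv2.circle(a,c,3,(0,255,0),-1);print(c)
cv2.imwrite("pics/s3z.png",a)
```

```text
(np.int64(218), np.int64(311))
```

View pics/s3z.png

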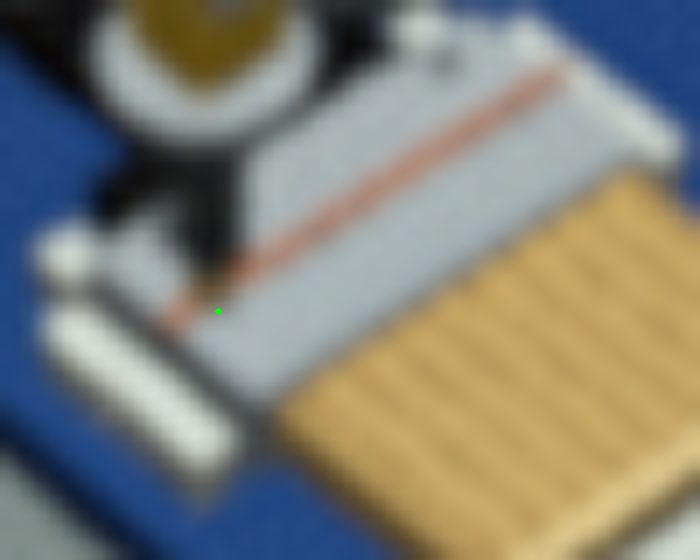

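The tip sits on the seam, about 10 mm in from the near end. Stroke at 30 mm/s, checking after the first five rows.

Call:
play_rows([
  [0, 0, 0, 0, 0.3, 0, 1.5],
  [0, 0, 0, 0, 0.3, 0, 1.5],
  [0, 0, 0, 0, 0.3, 0, 1.5],
  [0, 0, 0, 0, 0.3, 0, 1.5],
  [0, 0, 0, 0, 0.3, 0, 1.5],
])

```text
time_s: 11.35
ee_pos: [0.4679, -0.0278, 0.1344]
eef_rot: [-3.141, -0.0, 1.659]
force: [-2.1, -0.5, 1.1]
grip_width: 0.0218
```

Call:
play_rows([
  [0, 0, 0, 0, 0.3, 0, 1.5],
  [0, 0, 0, 0, 0.3, 0, 1.5],
  [0, 0, 0, 0, 0.3, 0, 1.5],
  [0, 0, 0, 0, 0.3, 0, 1.5],
  [0, 0, 0, 0, 0.3, 0, 1.5],
])

```text
time_s: 11.85
ee_pos: [0.4828, -0.0265, 0.1344]
eef_rot: [-3.142, 0.0, 1.659]
force: [-1.8, 0.8, 0.0]
grip_width: 0.0216
```

Call:
play_rows([
  [0, 0, 0, 0, 0.3, 0, 1.5],
  [0, 0, 0, 0, 0.3, 0, 1.5],
  [0, 0, 0, 0, 0.3, 0, 1.5],
  [0, 0, 0, 0, 0.3, 0, 1.5],
  [0, 0, 0, 0, 0.3, 0, 1.5],
])

```text
time_s: 12.35
ee_pos: [0.4978, -0.0252, 0.1345]
eef_rot: [3.142, 0.0, 1.659]
force: [-2.3, -0.9, 0.9]
grip_width: 0.0219
```

Run:
```python
from h import *
o=ctrl.get_obs();print(o['ee_pos'],o['force'],o['time_s'])
im=ctrl.camera("side");np.save("side4.npy",im);x,y,w,h,s=252,195,50,40,14
cv2.imwrite("pics/s4z.png",cv2.resize(im[y:y+h,x:x+w,::-1],None,fx=s,fy=s,interpolation=cv2.INTER_CUBIC))
```

```text
[ 0.4978 -0.0252  0.1345] [-2.3405 -0.864   0.8984] 12.35
```

View pics/s4z.png

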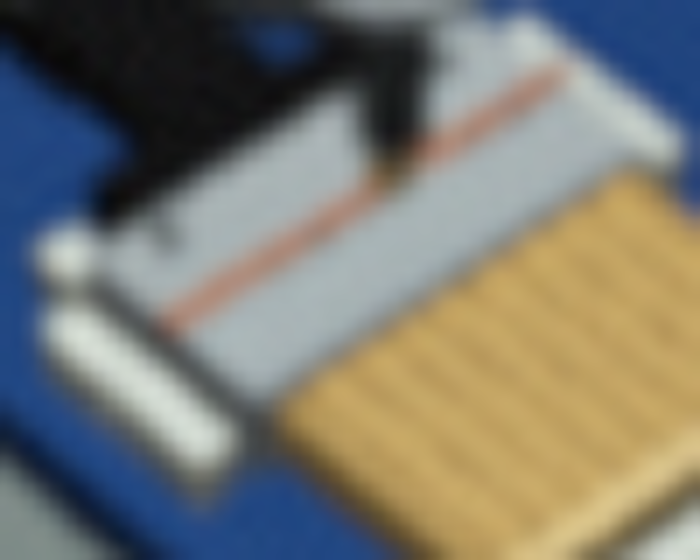

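The tip at (390,182) is still on the seam line, with the brush unmoved. I continue the stroke; 12 more rows reach +41 mm.

Call:
play_rows([
  [0, 0, 0, 0, 0.3, 0, 1.5],
  [0, 0, 0, 0, 0.3, 0, 1.5],
  [0, 0, 0, 0, 0.3, 0, 1.5],
  [0, 0, 0, 0, 0.3, 0, 1.5],
  [0, 0, 0, 0, 0.3, 0, 1.5],
])

```text
time_s: 12.9
ee_pos: [0.5127, -0.0239, 0.1344]
eef_rot: [-3.142, 0.0, 1.659]
force: [-1.3, 0.1, 2.2]
grip_width: 0.0216
```

Call:
play_rows([
  [0, 0, 0, 0, 0.3, 0, 1.5],
  [0, 0, 0, 0, 0.3, 0, 1.5],
  [0, 0, 0, 0, 0.3, 0, 1.5],
  [0, 0, 0, 0, 0.3, 0, 1.5],
  [0, 0, 0, 0, 0.3, 0, 1.5],
])

```text
time_s: 13.4
ee_pos: [0.5276, -0.0225, 0.1344]
eef_rot: [-3.142, 0.0, 1.659]
force: [-2.4, 0.0, 1.3]
grip_width: 0.0218
```

Call:
play_rows([
  [0, 0, 0, 0, 0.3, 0, 1.5],
  [0, 0, 0, 0, 0.2, 0, 1.5],
  [0, 0, 0, 0, 0, 0, 1.5],
  [0, 0, 0, 0, 0, 0, 1.5],
])

```text
time_s: 13.8
ee_pos: [0.5329, -0.0221, 0.1347]
eef_rot: [3.14, 0.0, 1.659]
force: [1.8, -0.1, 1.4]
grip_width: 0.0219
```

Call:
play_rows([
  [0, 0, 0, 0, 0, -1.3, 1.5],
  [0, 0, 0, 0, 0, -2, 1.5],
  [0, 0, 0, 0, 0, -2, 1.5],
  [0, 0, 0, 0, 0, -1.4, 1.5],
  [0, 0, 0, 3.8, -0.81, 0, 1.5],
])

```text
time_s: 14.3
ee_pos: [0.5221, 0.0131, 0.204]
eef_rot: [3.138, 0.001, 1.655]
force: [0.9, 0.8, -1.2]
grip_width: 0.0218
```

Call:
play_rows([
  [0, 0, 0, 3.8, -0.81, 0, 1.5],
  [0, 0, 0, 3.8, -0.81, 0, 1.5],
  [0, 0, 0, 3.8, -0.81, 0, 1.5],
  [0, 0, 0, 3.8, -0.81, 0, 1.5],
  [0, 0, 0, 3.8, -0.81, 0, 1.5],
])

```text
time_s: 14.8
ee_pos: [0.4632, 0.2021, 0.2023]
eef_rot: [3.141, -0.0, 1.659]
force: [1.2, -0.8, -2.3]
grip_width: 0.0223
```

Call:
play_rows([
  [0, 0, 0, 3.8, -0.81, 0, 1.5],
  [0, 0, 0, 3.8, -0.81, 0, 1.5],
  [0, 0, 0, 0, 0, 0, 1.5],
  [0, 0, 0, 0, 0, 0, 1.5],
])

```text
time_s: 15.2
ee_pos: [0.4408, 0.2753, 0.2019]
eef_rot: [3.142, 0.0, 1.66]
force: [0.7, 0.4, -2.4]
grip_width: 0.022
```

Call:
play_rows([
  [0, 0, 0, 0, 0.05, 2, 1.5],
  [0, 0, 0, 0, 0, 1.5, 1.5],
  [0, 0, 0, 0, 0, 1.5, 1.5],
  [0, 0, 0, 0, 0, 0, 1.5],
])

```text
time_s: 15.6
ee_pos: [0.4414, 0.2735, 0.1501]
eef_rot: [-3.139, 0.001, 1.657]
force: [0.2, 0.7, -1.5]
grip_width: 0.0221
```

Call:
play_rows([
  [0, 0, 0, 0, 0, 1.3, 1.5],
  [0, 0, 0, 0, 0, 1.3, 1.5],
  [0, 0, 0, 0, 0, 1, 1.5],
  [0, 0, 0, 0, 0, 0, 1.5],
  [0, 0, 0, 0, 0, 0, 1.5],
])

```text
time_s: 16.1
ee_pos: [0.4417, 0.2751, 0.1155]
eef_rot: [-3.141, 0.0, 1.659]
force: [0.1, 0.9, -2.0]
grip_width: 0.0219
```

Call:
play_rows([
  [0, 0, 0, 0, 0, 0.2, 1.5],
  [0, 0, 0, 0, 0, 0.2, 1.5],
  [0, 0, 0, 0, 0, 0, 1.5],
  [0, 0, 0, 0, 0, 0, 1.5],
])

```text
time_s: 16.5
ee_pos: [0.4417, 0.2751, 0.1115]
eef_rot: [3.141, -0.0, 1.659]
force: [0.3, -0.5, -1.3]
grip_width: 0.0221
```

Call:
play_rows([
  [0, 0, 0, 0, 0, 0.1, 1.5],
  [0, 0, 0, 0, 0, 0, 1.5],
  [0, 0, 0, 0, 0, 0, 1.5],
])

```text
time_s: 16.8
ee_pos: [0.4418, 0.2751, 0.1113]
eef_rot: [3.141, -0.0, 1.659]
force: [-2.7, -2.0, 7.6]
grip_width: 0.0218
```

Seated: force went up at z 0.1113, the same as at the grasp. Release and retreat upward.

Call:
play_rows([
  [0, 0, 0, 0, 0, 0, 3],
  [0, 0, 0, 0, 0, 0, 4.5],
  [0, 0, 0, 0, 0, 0, 5],
  [0, 0, 0, 0, 0, 0, 5],
  [0, 0, 0, 0, 0, -1.5, 5],
])

```text
time_s: 17.3
ee_pos: [0.4408, 0.2746, 0.1241]
eef_rot: [-3.139, 0.001, 1.659]
force: [-0.3, -0.5, 1.5]
grip_width: 0.05
```

Call:
play_rows([
  [0, 0, 0, 0, 0, -3, 5],
  [0, 0, 0, 0, 0, -4, 5],
  [0, 0, 0, 0, 0, -4, 5],
  [0, 0, 0, 0, -4, -1, 5],
  [0, 0, 0, 0, -4, 0, 5],
])

```text
time_s: 17.8
ee_pos: [0.3616, 0.268, 0.2469]
eef_rot: [3.139, -0.001, 1.658]
force: [0.8, 0.1, 0.8]
grip_width: 0.05
```

Call:
play_rows([
  [0, 0, 0, 0, -4, 0, 5],
  [0, 0, 0, 3, -3, 0, 5],
  [0, 0, 0, 3, 0, 0, 5],
  [0, 0, 0, 3, 0, 0, 5],
  [0, 0, 0, 0, 0, 0, 5],
])

```text
time_s: 18.3
ee_pos: [0.2836, 0.3536, 0.2452]
eef_rot: [-3.141, -0.0, 1.661]
force: [-0.2, -0.1, 0.3]
grip_width: 0.05
```

Run:
```python
from h import *
o=ctrl.get_obs();print(o['ee_pos'],o['force'],o['grip_width'])
t=[]
for n,(x,y,w,h) in dict(top=(145,140,110,100),side=(180,95,110,140)).items():
    im=ctrl.camera(n);np.save(n+"5.npy",im);s=3.6
    im=cv2.resize(im[y:y+h,x:x+w,::-1],None,fx=s,fy=s,interpolation=cv2.INTER_CUBIC)
    t.append(cv2.copyMakeBorder(im,0,504-im.shape[0],0,0,cv2.BORDER_CONSTANT))
cv2.imwrite("pics/two5.png",np.hstack(t))
```

```text
[0.2836 0.3536 0.2452] [-0.2151 -0.132   0.2992] 0.05003268520553389
```

View pics/two5.png

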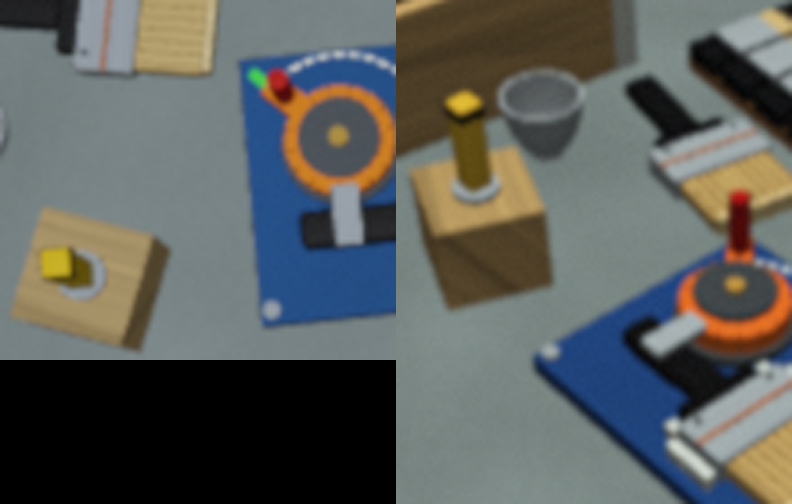

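The burnisher stands seated and upright: grip top at (57,263) in the top view and (464,103) in the side view, flange flat on the stand. The collar is locked, and the brush, spare brush and cup are in place. Handing in.

```bash
python3 -c "
from station import ctrl
print(ctrl.hand_in())"
```

```text
the job is handed in; nothing more can be done
None
```

The job is done and handed in at about 18.5 s of the 70 s; hand-in reports no verdict.

- **Collar:** I turned it by its knob about 61° to the green mark. After release, the side view put the knob at about 49.5° and the mark at about 50°, and the tongue lies over the brush handle.
- **Seam pass:** I guided the burnisher along the seam from about −39 mm to +41 mm at 30 mm/s, pressing with about 2–3 N. Close-up pictures at the start and around mid-seam showed the tip on the copper line. I did not picture the far end, so that part rests on the measured tool position alone.
- **Burnisher return:** It seated at the same height as when I took it (tool at 0.111 m). The last pictures show it upright on its flange in the stand, with the gripper clear.
- **Surroundings:** In the last pictures the brush, spare brush and rivet cup look unmoved. The glue tin, oil bottle and hammer were outside the last picture crops, so I did not recheck them; the arm's path did not go near them.
- **Disagreement:** A rough reading of the knob in the top view gave 46°. A finer reading from the side camera, bias-corrected, and the gripper's own position both gave 49.5–50°. All of these are within the ±6.9° allowed.

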